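Aim the bottle sensor's beam and store the setting

ROBOT

A 6-joint arm with a two-finger parallel gripper is mounted at the origin on a cart in front of the work surface, level with it; the furniture and walls round the work are solid. World frame = base frame: x ahead of the robot, y to its left, z up, the work surface at z = 0. Lengths are in mm, angles in rad, forces in N, time in s.
With the tool pointing down it reaches from about 275 to 725 mm from the base axis. Payload 5.6 kg.
Tool frame: the origin (TCP) lies on the centre line of the jaws, within the pads' length; the fingertips stand 8 mm ahead of it and the grasp point (between the pads) lies 11 mm behind it; z points along the fingers, y is the direction in which the jaws open and shut (so a half turn about z gives the same grasp; the last joint's range is limited). The gripper opens to 85 mm and grips with 20 to 120 N. Pads are 22 mm wide; open, the fingers measure 114 mm over their backs; the gripper's body (76 mm by 85 mm) begins 54 mm behind the grasp point. The pads swing forward as they close: fully open they stand 13 mm farther back than shut.
Start: joints at [-0.976, 0.255, 0.108, 0, -1.424, -0.285], TCP at [167.697, -523.804, 239.283] pointing down, gripper open.
Joint ranges: [-2.95, 2.95], [-1.21, 1.97], [-1.09, 1.5], [-2.87, 1.71], [-2.94, -0.07], [-3.05, 3.05]. Speed limits (rad/s): [2.57, 2.57, 3.14, 3.14, 3.14, 3.14].

INTERFACE

Orientations are given as a unit quaternion [w, x, y, z].
In Python, from rig import robot gives the robot as it stands. Calls block until the motion is done:
- robot.move_ptp(position, orientation): joint-space move of the TCP to a pose.
- robot.move_straight(position, vel=150, ori=None): straight line of the TCP; ori=None keeps the orientation; vel is the mean speed in mm/s.
- robot.move_joints(angles): joint-space move.
- robot.move_gripper(opening, newtons=None): finger opening in mm; newtons is the grip in N (None keeps the last); returns when the fingers have stopped.
- robot.hold(seconds).
- robot.ik(position, orientation): joint angles nearest the present ones, or None.
- robot.get_obs(): the state.
- robot.capture(name): name is "side" or "top" or "wrist"; returns a dict with "frame" (420x560x3 uint8, blue, green, red), "range_z" (420x560 float32, mm along the optical axis (not along the pixel's ray), 0 where there is no reading), "fx", "fy", "cx", "cy" (pixels), "world_from_camera" (4x4, takes a point from camera to world coordinates). Camera axes: x right, y up, looking along -z (the intrinsics and any distortion apply to the point x, -y, -z); pixel columns grow to the right and rows downward; lengths in mm; the calibration is good to about 2 mm. The wrist camera is an equidistant fisheye: a pixel r from the principal point sees the ray r / f radians off the axis. A picture is of the moment at which its call begins.
A pose or a line that the arm cannot do raises robot.IKError and nothing moves.
- robot.job_done(): hands the job in, once; it reports no verdict.
The state is a dict: "clock": time; "joints": joint angles; "qd": joint speeds; "tau": joint torques, N m; "position": TCP position; "ee_rot": TCP orientation; "force": force on the tool from outside, world axes, zero at the start; "moment": the same for the moment, N m; "grip_width": finger opening in mm.
Only numpy, scipy, OpenCV 4.12 (cv2) and the standard library are available. Lean on these libraries where they do the work, as an engineer would, in place of code of your own. Each camera call takes 0.05 s, during which the arm holds its last target.

TASK

Aim the beam of the bottle sensor: turn its two mirror screws, one after the other, until the light spot on the upright panel lies wholly inside the opening of the round target frame (not the square one). Only when it is there, slide the safety catch on the control box fully sideways, press the button it uncovers all the way down and let it go, then slide the catch fully back over the button. Leave the beaker and the two small bottles where they stand.

Things in the scene. Friction and masses are not known exactly. Their poses are not given: they have to be found in the camera images.
- beam_station: Fixed base (x -65 to 270, y +-60 mm; column foot on the right to y -142). Origin at z=0 below the tilt knob's grip point; x from mirror to panel, y left, z up. A yoke pans about the upright axis through the origin; on it a plate (130x104 mm, centre 185 mm up) leans 35 deg, upper face up and back to the robot. Dark panel 160 mm wide, z 30 to 195 mm, upright at x=240 mm.
- turn_screw (a joint): Angle (rad) of the right-hand mirror screw (seen from the robot), -1.4 to 1.4; grows clockwise as seen looking at the knob's end. 1 rad clockwise pans the yoke (and the other knob on it) 0.2 rad and moves the spot 48 mm to the right (station -y). Turning friction about 0.1 N m; it stays where it is left.
- turn_screw_grip (a point): On the axis of the right-hand knob at half its height, at station (-45, -115, 236) mm. z: the screw axis, outwards, 35 deg off vertical, leaning towards the robot (station -x); x, y turn with the knob. Round fluted black knob, 38 to 40 mm diameter, 32 mm high (16 each side of this point), 12 mm shank, housing boss 36 mm below this point. 123 mm to the other knob.
- tilt_screw (a joint): Angle (rad) of the middle mirror screw, -1.4 to 1.4; grows clockwise as seen looking at the knob's end. 1 rad clockwise moves the spot 60 mm up. Turning friction 0.05 N m; it stays where it is left.
- tilt_screw_grip (a point): The same point for the middle knob, on the leaning plate, at station (0, 0, 236) mm; same sizes, boss 28 mm and plate 37 mm below this point. z: its axis, outwards, 35 deg off vertical towards the robot, panned with the yoke by up to 0.3 rad.
- spot (a point): Centre of the light spot, a pale round disc of 14 mm diameter on the panel's front face (up to 8 mm before it at the sides). Only the screws move it.
- round_mark (a point): Centre of the round target frame, 6 mm before the panel's face: an aluminium ring, 46 mm outer diameter, with a round black opening of 32 mm diameter. It is on the left or right half of the panel (42 mm off the middle), the square one on the other; the spot starts between the two and lower.
- square_mark (a point): Centre of the square target frame, 46 mm wide with a square black opening of 32 mm: not the one wanted.
- control_box: Fixed grey box, 110 x 170 mm, top at z = 50 mm, to the right of the station. Origin below its centre at z = 0, y along its length (left). Two guide rails (x = +-40 mm, 7 mm wide, top at z = 74 mm) run along y.
- catch (a joint): Travel (m) of the safety catch: 0 = over the button, 0.07 = fully open, moved along control_box +y (left). Friction about 2 N; it stays where it is left. The catch is a steel plate 70 x 66 mm, upper face at z = 71 mm, with an upright tab on its middle.
- catch_tab (a point): Top centre of the catch's upright tab, z = 103 mm when on the box; the tab is 44 mm long (box x), 12 mm thick (box y) and stands 32 mm above the catch plate. Axes as control_box.
- store_button (a joint): Travel (m) of the push button, 0 up, 0.006 fully down; a spring lifts it; about 5 N press it fully down.
- store_button_top (a point): Centre of the top of the round black button, 34 mm diameter, z axis up, in a 50 mm steel collar whose rim is 6 mm lower. Top at z = 63 mm, 35 mm to the -y side of the box's middle, under the catch when that is shut. The edge of the open catch is 37 mm from the button's centre.
- beaker: Loose translucent beaker, 75 mm wide, 90 mm high; origin at the centre of its foot. Bystander.
- capped_bottle: Loose amber bottle with black cap, 29 mm diameter, 60 mm high; origin at the centre of its foot. Bystander.
- empty_bottle: Loose open amber bottle, 29 mm diameter, 59 mm high; origin at the centre of its foot. Bystander.

How it is judged:
By the outcome, as a careful person would: the job done as asked, in the order asked, and still so for the second after the job is handed in, with the robot touching nothing.
It also fails if it takes over 72 s, if anything falls off the work surface, if the arm or the gripper's body presses on something with over 40 N, if the wrist force passes 120 N, or if a joint passes its speed limit or range.

## Working session

There is one attempt and no reset: what is moved stays moved. The work goes in short steps, each a Python script; the robot and the scene stay as the last script left them, time stands still between calls to the robot, and variables do not carry over. Pictures are saved under pics/ and viewed, and the job is handed in when it is done.

```bash
ls; mkdir -p pics; cat > h.py <<'E'
import numpy as np, cv2, json, pickle
from rig import robot
def snap(n,tag):
    c=robot.capture(n); cv2.imwrite(f'pics/{tag}.png',c['frame']); pickle.dump(c,open(f'pics/{tag}.pkl','wb')); return c
def cam(tag): return pickle.load(open(f'pics/{tag}.pkl','rb'))
E
python3 - <<'E'
from h import *
for n in ['side','top','wrist']:
    c=snap(n,n+'0'); print(n,c['fx'],c['fy'],c['cx'],c['cy'],[k for k in c]); print(np.round(c['world_from_camera'],3))
print(robot.get_obs())
E
```

```text
pics
side 511.565308982489 511.565308982489 279.0320421034139 215.3725661775532 ['frame', 'range_z', 'fx', 'fy', 'cx', 'cy', 'world_from_camera']
[[-9.53000e-01  1.86000e-01 -2.41000e-01  2.96218e+02]
 [-3.04000e-01 -5.22000e-01  7.97000e-01  8.12428e+02]
 [ 2.30000e-02  8.32000e-01  5.54000e-01  8.15334e+02]
 [ 0.00000e+00  0.00000e+00  0.00000e+00  1.00000e+00]]
top 483.94286621628675 483.94286621628675 284.9936652779397 215.69337580405082 ['frame', 'range_z', 'fx', 'fy', 'cx', 'cy', 'world_from_camera']
[[-3.000000e-03  9.820000e-01 -1.890000e-01  2.947520e+02]
 [-1.000000e+00 -5.000000e-03 -1.100000e-02 -1.281450e+02]
 [-1.200000e-02  1.890000e-01  9.820000e-01  1.574737e+03]
 [ 0.000000e+00  0.000000e+00  0.000000e+00  1.000000e+00]]
wrist 325.19226210127806 325.19226210127806 280.814334838849 212.77467408287652 ['frame', 'range_z', 'fx', 'fy', 'cx', 'cy', 'world_from_camera']
[[-3.05000e-01 -9.19000e-01 -2.48000e-01  1.04862e+02]
 [ 9.52000e-01 -2.94000e-01 -8.20000e-02 -5.43724e+02]
 [ 2.00000e-03 -2.62000e-01  9.65000e-01  3.73848e+02]
 [ 0.00000e+00  0.00000e+00  0.00000e+00  1.00000e+00]]
{'clock': 0.15, 'joints': array([-9.76435722e-01,  2.55596431e-01,  1.07300461e-01, -3.28734611e-04,
       -1.42390289e+00, -2.84608235e-01]), 'qd': array([-9.51141658e-04, -1.70421477e-03,  3.76510404e-03,  2.96888656e-03,
        7.01254314e-05,  4.23724692e-04]), 'tau': array([-5.52881847e-04, -3.86940908e+01,  2.38082349e+01,  5.36658525e+00,
       -4.53592933e-03, -1.02975889e-05]), 'position': array([ 167.58619138, -523.46795045,  238.61460759]), 'ee_rot': array([-1.51239586e-04, -1.54233845e-01,  9.88034110e-01,  7.03799663e-04]), 'force': array([-0.48799575, -0.56806323,  0.20146228]), 'moment': array([ 0.0320021 ,  0.02854598, -0.02294022]), 'grip_width': 85.42823755944164}
```

View pics/side0.png

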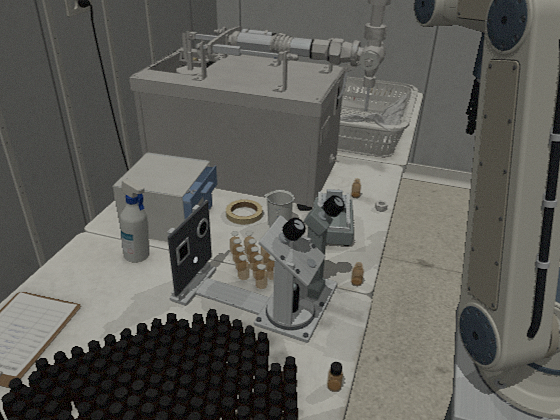

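View pics/top0.png

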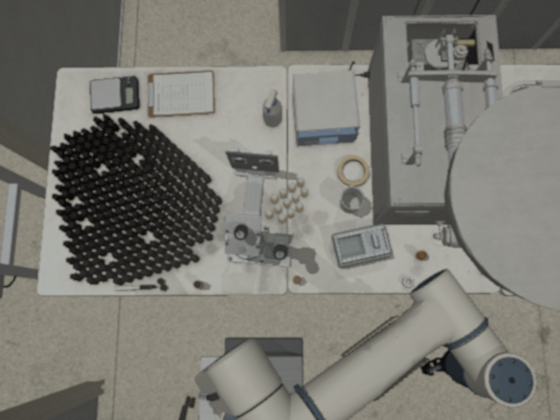

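View pics/wrist0.png

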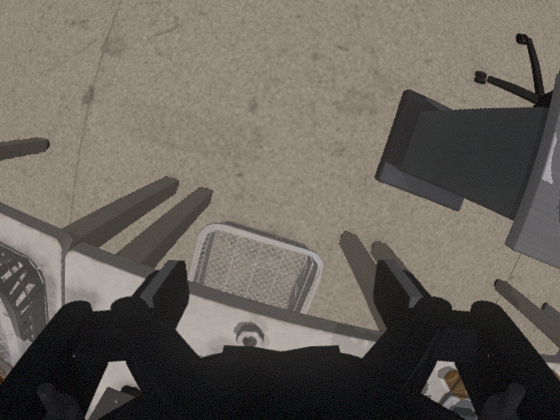

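The side view shows the knobs at about (294,229) and (333,205), the panel at (190,250) with the frames on it, and the control box at (335,215). In the top view the knobs are at (240,232) and (279,251), and the box is at (362,246). I'll enlarge both.

```bash
python3 - <<'E'
from h import *
a=cam('side0')['frame'][180:340,150:390]; cv2.imwrite('pics/side0z.png',cv2.resize(a,None,fx=3.3,fy=3.3,interpolation=cv2.INTER_CUBIC))
a=cam('top0')['frame'][140:300,190:430]; cv2.imwrite('pics/top0z.png',cv2.resize(a,None,fx=3.3,fy=3.3,interpolation=cv2.INTER_CUBIC))
E
```

```text
(no output)
```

View pics/side0z.png

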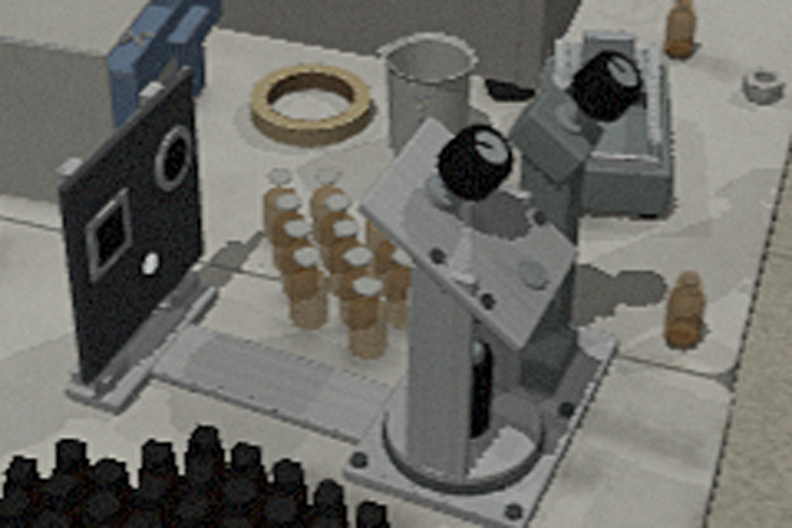

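View pics/top0z.png

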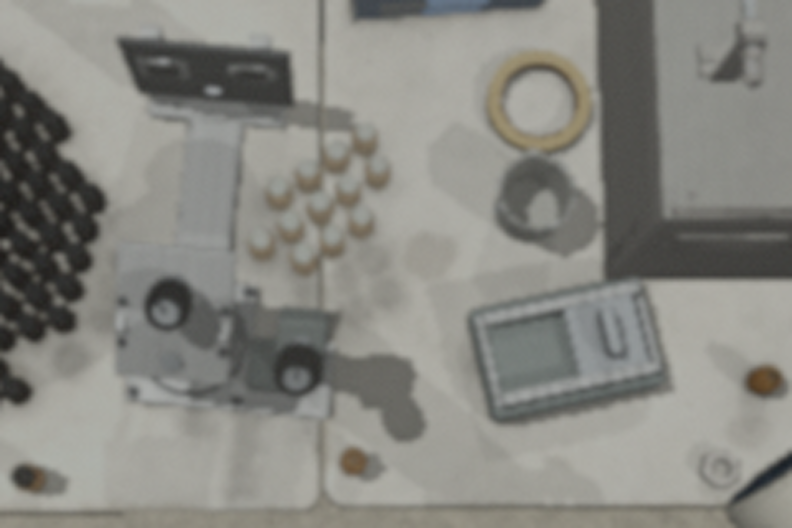

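```bash
cat >> h.py <<'E'
def ray(c,u,v):
    d=np.array([(u-c['cx'])/c['fx'],-(v-c['cy'])/c['fy'],-1.]); T=c['world_from_camera']
    return T[:3,3],T[:3,:3]@d
def tri(c1,p1,c2,p2):
    o1,d1=ray(c1,*p1);o2,d2=ray(c2,*p2)
    A=np.c_[d1,-d2]; s,t=np.linalg.lstsq(A,o2-o1,rcond=None)[0]
    a,b=o1+s*d1,o2+t*d2; return (a+b)/2,np.linalg.norm(a-b)
def onz(c,p,z):
    o,d=ray(c,*p); return o+d*(z-o[2])/d[2]
def proj(c,P):
    T=c['world_from_camera']; q=T[:3,:3].T@(np.asarray(P)-T[:3,3]); return np.array([c['cx']+c['fx']*q[0]/-q[2], c['cy']-c['fy']*q[1]/-q[2]])
def rp(c,u,v):
    o,d=ray(c,u,v); return o+d*c['range_z'][int(round(v)),int(round(u))]
def blobs(c,box,fn,amin=10):
    x0,y0,x1,y1=box; m=fn(c['frame'][y0:y1,x0:x1].astype(int)).astype(np.uint8)
    n,l,s,ce=cv2.connectedComponentsWithStats(m)
    return [(np.round(ce[i]+[x0,y0],2),s[i,4],s[i,:4]+[x0,y0,0,0]) for i in range(1,n) if s[i,4]>=amin]
E
python3 - <<'E'
from h import *
S=cam('side0');T=cam('top0')
dark=lambda f:f.max(2)<55
print(blobs(S,(275,210,350,245),dark)); print(blobs(S,(310,190,350,222),dark)); print(blobs(T,(225,218,300,265),dark))
br=lambda f:f.min(2)>150
print('bright',blobs(S,(165,195,215,300),br,4))
print(blobs(T,(225,145,282,178),br,4))
print('knobrange',[np.round(rp(S,*p)) for p in [(294,229),(299,224),(333,206),(337,202)]])
E
```

```text
[(array([333.3 , 212.29]), np.int32(99), array([324, 210,  22,   7])), (array([292.5 , 229.89]), np.int32(319), array([283, 218,  22,  23])), (array([329.08, 220.77]), np.int32(13), array([327, 219,   5,   5])), (array([323.82, 236.37]), np.int32(51), array([319, 229,   8,  16]))]
[(array([332.78, 206.63]), np.int32(304), array([322, 195,  24,  22]))]
[(array([241.54, 228.87]), np.int32(52), array([235, 226,  12,   9])), (array([280.79, 248.92]), np.int32(66), array([274, 245,  13,  11]))]
bright [(array([213.47, 199.74]), np.int32(19), array([213, 195,   2,  10])), (array([195.5 , 206.58]), np.int32(12), array([193, 205,   6,   4])), (array([212.63, 232.65]), np.int32(136), array([210, 212,   5,  47])), (array([171.17, 229.75]), np.int32(12), array([169, 228,   5,   5])), (array([165.93, 246.14]), np.int32(14), array([165, 244,   3,   5])), (array([167.14, 267.8 ]), np.int32(160), array([165, 250,   7,  33])), (array([195. , 259.5]), np.int32(16), array([194, 257,   3,   6])), (array([211.5, 269.5]), np.int32(6), array([209, 267,   6,   6])), (array([212.86, 276.  ]), np.int32(7), array([211, 274,   4,   5])), (array([195.75, 298.33]), np.int32(12), array([193, 297,   7,   3]))]
[(array([258.6 , 149.39]), np.int32(450), array([225, 145,  57,  25])), (array([228.71, 170.63]), np.int32(128), array([225, 157,  15,  21]))]
knobrange [array([501.,  32., 248.]), array([497.,  13., 249.]), array([449., -79., 245.]), array([443., -90., 249.])]
```

```bash
python3 - <<'E'
from h import *
S=cam('side0');T=cam('top0')
for ps,pt in [((293.5,229),(240.9,231.8)),((333.5,205.5),(280.3,251.5))]:
    print(tri(S,ps,T,pt), onz(S,ps,236), onz(T,pt,236))
# panel: spot, ring, square in zoom coords
zs=lambda u,v:(u/3.3+150-.35,v/3.3+180-.35); zt=lambda u,v:(u/3.3+190-.35,v/3.3+140-.35)
print('spot',tri(S,(195,259.5),T,zt(213,90)))
for n,p in dict(spot=(150,264),ring=(174,158),sq=(110,235),pnlTR=(190,70),pnlTL=(64,188),pnlBL=(82,380)).items(): print(n,np.round(rp(S,*zs(*p))))
# box: tab
tab=zt(612,333); print('tab',onz(T,tab,103))
print('button? tab side',onz(S,zs(608,40),103))
for p in [(470,315),(642,282),(668,385),(495,420)]: print('boxcorner',np.round(onz(T,zt(*p),50)), np.round(rp(T,*zt(*p))))
E
```

```text
(array([507.6698906 ,  10.98650751, 232.5907237 ]), np.float64(0.2418400186877984)) [506.55754967  15.66357948 236.        ] [507.00805445  10.61469393 236.        ]
(array([451.54786039, -99.69286784, 233.29366559]), np.float64(0.23730823165745824)) [450.94608368 -95.4624359  236.        ] [451.11283154 -99.76164216 236.        ]
spot (array([743.94368449, -12.48860986,  75.54751465]), np.float64(0.62222104604711))
spot [741.  -7.  80.]
ring [737. -46. 145.]
sq [745.  36. 136.]
pnlTR [740. -86. 192.]
pnlTL [756.  67. 192.]
pnlBL [769.  52.  16.]
tab [ 499.0387805  -387.13082615  103.        ]
button? tab side [ 500.67280137 -372.28551542  103.        ]
boxcorner [ 524. -261.   50.] [ 525. -261.   49.]
boxcorner [ 556. -427.   50.] [ 295. -128. 1575.]
boxcorner [ 456. -448.   50.] [ 461. -458.    4.]
boxcorner [ 423. -282.   50.] [ 425. -285.   26.]
```

```bash
cat >> h.py <<'E'
from scipy.spatial.transform import Rotation as Ro
def quat(R): q=Ro.from_matrix(R).as_quat(); return np.r_[q[3],q[:3]]
def toolR(psi,roll,tilt=np.radians(35)):
    z=Ro.from_euler('z',psi).apply([np.sin(tilt),0,-np.cos(tilt)])
    y=Ro.from_euler('z',psi).apply([0,1,0]); x=np.cross(y,z)
    return np.c_[x,y,z]@Ro.from_euler('z',roll).as_matrix()
def pose(G,psi,roll,back,off=11):
    """TCP pose with grasp point 'back' mm outside point G along axis"""
    R=toolR(psi,roll); return np.asarray(G)+R[:,2]*(off-back), quat(R)
E
python3 - <<'E'
from h import *
for G in [(507,12,236),(451,-98,236)]:
  for roll in np.arange(-3,3.2,.5):
    o=[]
    for b in (0,110):
        p,q=pose(G,-.1,roll,b); j=robot.ik(p,q); o.append(None if j is None else np.round(j,2))
    print(G,roll,o)
E
```

```text
(507, 12, 236) -3.0 [array([ 0.5 , -0.19, -0.77,  0.66, -0.56,  0.34]), array([ 0.71, -0.38, -0.64,  0.54, -0.94,  0.38])]
(507, 12, 236) -2.5 [array([ 0.5 , -0.19, -0.77,  0.66, -0.56, -0.16]), array([ 0.71, -0.38, -0.64,  0.54, -0.94, -0.12])]
(507, 12, 236) -2.0 [array([ 0.5 , -0.19, -0.77,  0.66, -0.56, -0.66]), array([ 0.71, -0.38, -0.64,  0.54, -0.94, -0.62])]
(507, 12, 236) -1.5 [array([ 0.5 , -0.19, -0.77,  0.66, -0.56, -1.16]), array([ 0.71, -0.38, -0.64,  0.54, -0.94, -1.12])]
(507, 12, 236) -1.0 [array([ 0.5 , -0.19, -0.77,  0.66, -0.56, -1.66]), array([ 0.71, -0.38, -0.64,  0.54, -0.94, -1.62])]
(507, 12, 236) -0.5 [array([ 0.5 , -0.19, -0.77,  0.66, -0.56, -2.16]), array([ 0.71, -0.38, -0.64,  0.54, -0.94, -2.12])]
(507, 12, 236) 0.0 [array([ 0.5 , -0.19, -0.77,  0.66, -0.56, -2.66]), array([ 0.71, -0.38, -0.64,  0.54, -0.94, -2.62])]
(507, 12, 236) 0.5 [None, None]
(507, 12, 236) 1.0 [array([ 0.5 , -0.19, -0.77,  0.66, -0.56,  2.62]), array([ 0.71, -0.38, -0.64,  0.54, -0.94,  2.67])]
(507, 12, 236) 1.5 [array([ 0.5 , -0.19, -0.77,  0.66, -0.56,  2.12]), array([ 0.71, -
[... 1261 characters left out ...]
2.23])]
(451, -98, 236) 0.5 [array([ 0.27, -0.31, -0.78,  0.4 , -0.56, -2.71]), array([ 0.42, -0.52, -0.64,  0.36, -0.94, -2.73])]
(451, -98, 236) 1.0 [None, array([ 2.15, -1.18, -0.72,  0.66, -2.33,  1.86])]
(451, -98, 236) 1.5 [array([ 0.27, -0.31, -0.78,  0.4 , -0.56,  2.57]), array([ 0.42, -0.52, -0.64,  0.36, -0.94,  2.55])]
(451, -98, 236) 2.0 [array([ 0.27, -0.31, -0.78,  0.4 , -0.56,  2.07]), array([ 0.42, -0.52, -0.64,  0.36, -0.94,  2.05])]
(451, -98, 236) 2.5 [array([ 0.27, -0.31, -0.78,  0.4 , -0.56,  1.57]), array([ 0.42, -0.52, -0.64,  0.36, -0.94,  1.55])]
(451, -98, 236) 3.0 [array([ 0.27, -0.31, -0.78,  0.4 , -0.56,  1.07]), array([ 0.42, -0.52, -0.64,  0.36, -0.94,  1.05])]
```

```bash
python3 - <<'E'
from h import *
p,q=pose((451,-98,236),-.1,-2.8,130)
robot.move_ptp(p,q)
snap('wrist','w1');snap('side','s1');snap('top','t1'); o=robot.get_obs(); print(o['clock'],o['position'],p,o['joints'])
E
```

```text
2.0833 [383.24912583 -91.61337002 333.43218575] [383.08539775 -91.18581065 333.47909327] [ 0.45936573 -0.55029565 -0.61020553  0.36897757 -1.00828639  0.55038374]
```

View pics/w1.png

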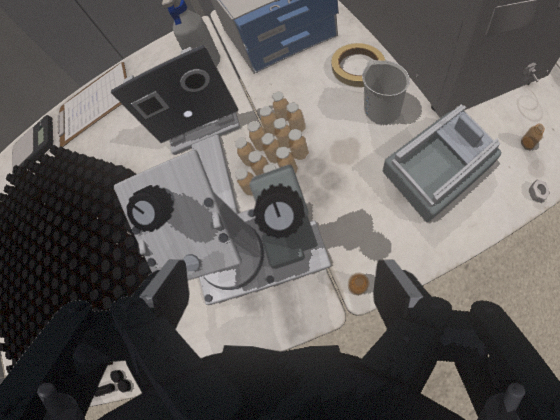

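View pics/s1.png

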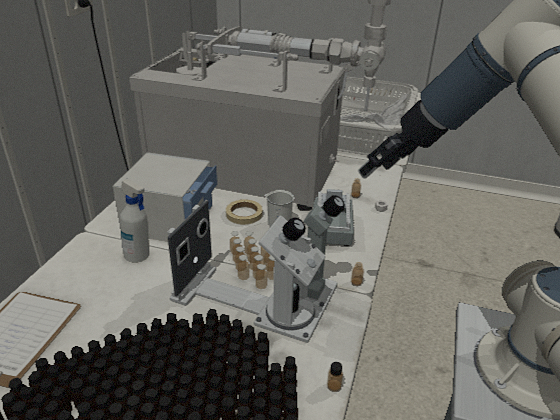

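```bash
cat >> h.py <<'E'
def fray(c,u,v):
    x,y=u-c['cx'],v-c['cy']; r=np.hypot(x,y); th=r/c['fx']; s=np.sin(th)/max(r,1e-9)
    d=np.array([x*s,-y*s,-np.cos(th)]); T=c['world_from_camera']; return T[:3,3],T[:3,:3]@d
def fonz(c,p,z):
    o,d=fray(c,*p); return o+d*(z-o[2])/d[2]
def frp(c,u,v):
    o,d=fray(c,u,v); T=c['world_from_camera']; zc=-(T[:3,:3].T@d)[2]
    return o+d*np.median(c['range_z'][int(v)-1:int(v)+2,int(u)-1:int(u)+2])/zc
E
python3 - <<'E'
from h import *
W=cam('w1')
br=lambda f:f.min(2)>110
for b in [(125,190,160,230),(258,195,300,235),(175,105,200,122)]: print(blobs(W,b,br,8))
dk=lambda f:f.max(2)<50
for b in [(120,180,176,232),(248,176,308,245),(180,65,208,93),(135,90,165,120)]: print('dk',blobs(W,b,dk,30))
for n,p in dict(tilt=(142,210),turn=(278,215)).items(): print(n,fonz(W,p,249.1),frp(W,*p))
for n,p in dict(spot=(188,114),ring=(194,79),sq=(149,105),tab=(468,130)).items(): print(n,frp(W,*p))
pts=[(120,82),(205,52),(235,105),(155,137),(180,95),(140,90),(215,85),(170,70)]
P=np.array([frp(W,*p) for p in pts]); print(np.round(P)); 
c=P.mean(0);n=np.linalg.svd(P-c)[2][2]; print('n',n*np.sign(n[0]),(P-c)@n)
a=W['frame'][40:250,110:330]; cv2.imwrite('pics/w1z.png',cv2.resize(a,None,fx=2.8,fy=2.8,interpolation=cv2.INTER_CUBIC))
a=W['frame'][90:230,370:560]; cv2.imwrite('pics/w1b.png',cv2.resize(a,None,fx=4,fy=4,interpolation=cv2.INTER_CUBIC))
E
```

```text
[(array([128.2 , 201.95]), np.int32(139), array([125, 190,  13,  39])), (array([143.72, 212.52]), np.int32(344), array([133, 201,  21,  23]))]
[(array([278.77, 216.09]), np.int32(546), array([265, 202,  28,  28]))]
[(array([187.59, 113.54]), np.int32(41), array([184, 111,   8,   6]))]
dk [(array([152.18, 206.54]), np.int32(1063), array([127, 186,  46,  45])), (array([123.42, 222.12]), np.int32(163), array([120, 205,  12,  27]))]
dk [(array([278.94, 209.94]), np.int32(1187), array([254, 185,  51,  53]))]
dk [(array([190.74,  67.86]), np.int32(135), array([180,  65,  28,  12])), (array([194.71,  80.87]), np.int32(230), array([185,  74,  20,  15])), (array([192.85,  90.36]), np.int32(72), array([180,  85,  28,   8]))]
dk [(array([161.58,  93.02]), np.int32(43), array([157,  90,   8,  10])), (array([150.15, 105.46]), np.int32(237), array([138,  97,  25,  18])), (array([160.92, 115.34]), np.int32(38), array([156, 111,   9,   9]))]
tilt [501.82499524  16.21025181 249.1       ] [499.78895625  14.45318059 252.29654015]
turn [443.31681118 -95.22140744 249.1       ] [442.21726678 -95.41467403 251.96523726]
spot [743.43185103  -9.59350848  78.47957429]
ring [738.96923561 -51.29544886 147.36170392]
sq [746.49872998  33.19179947 137.76434358]
tab [ 500.44428559 -378.52453657   95.74162134]
[[1038.  158.    5.]
 [ 738.  -85.  186.]
 [ 741.  -87.   48.]
 [ 754.   68.   56.]
 [ 746.  -17.  125.]
 [ 750.   29.  172.]
 [ 740.  -74.  114.]
 [ 745.  -28.  181.]]
n [ 0.67630703 -0.66328199  0.32041505] [-31.93649791 -48.55875855  -7.35894038  84.82154555  11.19340082
  24.26900262 -19.48225613 -12.94749603]
```

View pics/w1z.png

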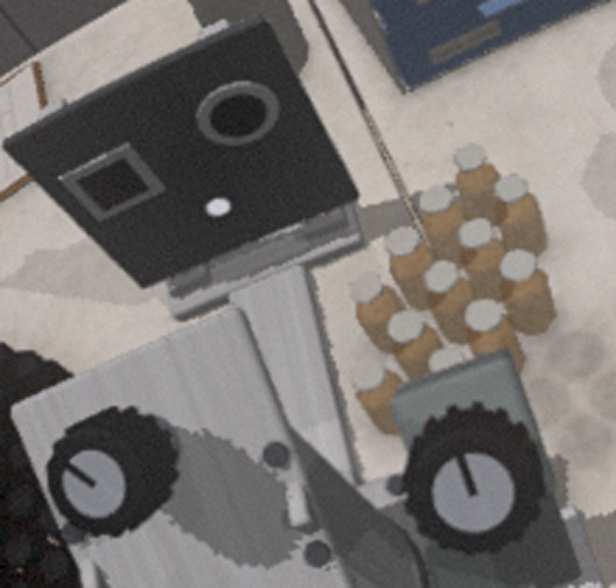

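View pics/w1b.png

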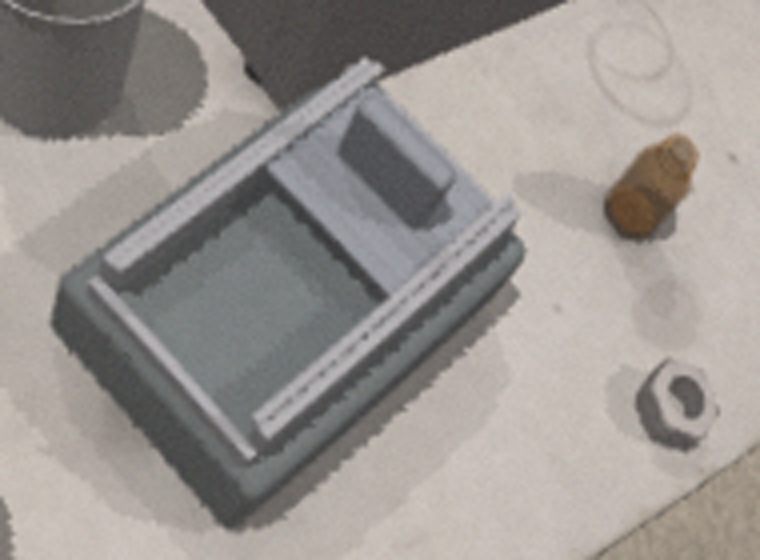

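```bash
python3 - <<'E'
from h import *
W=cam('w1')
E=[fonz(W,p,249.1) for p in ((143.6,212.2),(278.8,216))]
d=E[1]-E[0]; 
yaw=np.arctan2(d[1],d[0])-np.arctan2(-115,-45); print(E,np.hypot(*d[:2]),yaw)
for y in (yaw,-.1):
  ax=Ro.from_euler('z',y).apply([-np.sin(.6109),0,np.cos(.6109)])
  print([e-16*ax for e in E])
E
```

```text
[array([498.94646191,  15.03889757, 249.1       ]), array([442.30460189, -95.48517785, 249.1       ])] 124.1928804453552 -0.10059742068195798
[array([508.07774131,  14.11720318, 235.99388632]), array([451.43588129, -96.40687224, 235.99388632])]
[array([508.07829032,  14.12265856, 235.99388632]), array([451.4364303 , -96.40141686, 235.99388632])]
```

```bash
python3 - <<'E'
from h import *
G=(451.5,-97,236); f=lambda t:(lambda o:print(t,round(o['clock'],2),np.round(o['position'],1),np.round(o['force'],1),np.round(o['moment'],2),round(o['grip_width'],1)))(robot.get_obs())
p,q=pose(G,-.1,-3.1,60); robot.move_ptp(p,q)
p,q=pose(G,-.1,-3.1,1); robot.move_straight(p,vel=80); f('in')
robot.move_gripper(36,30); robot.hold(.2); f('closed')
snap('side','s2');snap('wrist','w2')
j=np.array(robot.get_obs()['joints']); print(j); j[5]-=.3
robot.move_joints(j); robot.hold(.2); f('turn.3'); snap('side','s3')
E
```

```text
in 3.38 [457.4 -97.4 228.7] [ 0.4 -0.6  0.6] [0.13 1.7  0.05] 85.1
closed 4.1 [457.2 -97.3 228.2] [-6.1  4.8  3.3] [1.33 2.52 0.79] 36.2
[ 0.26985351 -0.31277306 -0.77551862  0.39682869 -0.56439266  0.88154388]
turn.3 4.79 [457.2 -97.2 228.2] [-1.6  0.5  0.9] [0.38 2.08 0.2 ] 36.3
```

```bash
python3 - <<'E'
from h import *
a=cam('s3'); b=np.hstack([cv2.resize(cam(t)['frame'][180:340,150:390],None,fx=1.65,fy=1.65) for t in('s2','s3')]); cv2.imwrite('pics/s23.png',b)
for t in ('s1','s2','s3'): print(blobs(cam(t),(178,215,210,285),lambda f:f.min(2)>150,4))
E
```

```text
[(array([195. , 259.5]), np.int32(16), array([194, 257,   3,   6])), (array([208.25, 273.5 ]), np.int32(4), array([207, 272,   3,   4]))]
[(array([195. , 259.5]), np.int32(16), array([194, 257,   3,   6])), (array([208.25, 273.5 ]), np.int32(4), array([207, 272,   3,   4])), (array([205.25, 281.  ]), np.int32(4), array([204, 280,   3,   3]))]
[(array([198.5, 256. ]), np.int32(16), array([197, 254,   4,   5])), (array([208.25, 273.5 ]), np.int32(4), array([207, 272,   3,   4]))]
```

View pics/s23.png

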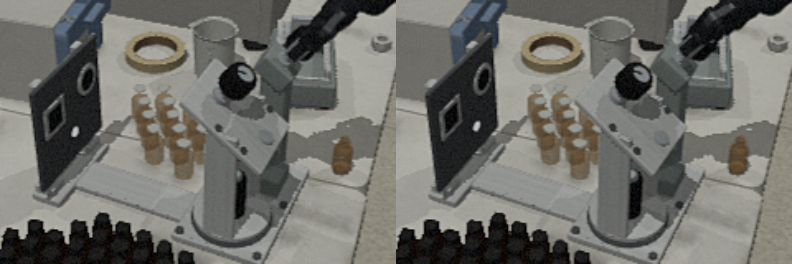

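View pics/w2.png

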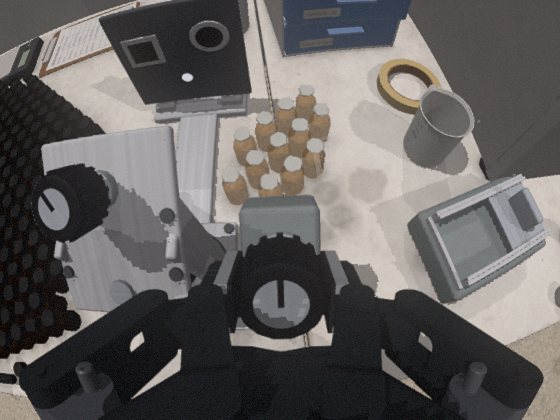

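The spot moved right, from (195,259.5) to (198.5,256) in the side view, and the fingers hold the right-hand knob squarely. I'll finish this turn and measure in the panel plane.

```bash
cat >> h.py <<'E'
# panel plane in station frame: origin O, yaw
O=np.array([507.8,13.5,0]); YAW=-.1; RS=Ro.from_euler('z',YAW)
def st(c,p,x,fish=False):
    """ray -> plane station x ; returns station coords"""
    o,d=(fray if fish else ray)(c,*p); o=RS.inv().apply(o-O); d=RS.inv().apply(d); return o+d*(x-o[0])/d[0]
f=lambda t:(lambda o:print(t,round(o['clock'],2),np.round(o['position'],1),np.round(o['force'],1),np.round(o['moment'],2),round(o['grip_width'],1)))(robot.get_obs())
E
python3 - <<'E'
from h import *
W=cam('w2')
print('w1',st(cam('w1'),(187.6,113.5),238,1),st(cam('w1'),(194.7,80.9),234,1),st(cam('w1'),(150.1,105.5),234,1))
j=np.array(robot.get_obs()['joints']); j[5]-=.57
robot.move_joints(j); robot.hold(.2); f('turn'); 
for n in('side','wrist'): c=snap(n,n[0]+'4')
S=cam('s4');print([ (b,st(S,b[0],238)) for b in blobs(S,(178,215,212,285),lambda f:f.min(2)>150,4)])
print('before',st(S,(195,259.5),238))
E
```

```text
w1 [238.           1.03172305  78.73169134] [234.         -41.36310059 145.31816193] [234.          41.81338359 137.09893761]
turn 5.64 [457.1 -97.3 228.2] [-2.1  0.1  1.5] [ 0.19  2.12 -0.02] 36.3
[((array([210.76, 222.52]), np.int32(25), array([210, 215,   2,  19])), array([238.        , -80.49068532, 130.00094854])), ((array([205.5, 250. ]), np.int32(18), array([204, 248,   4,   5])), array([238.        , -49.35619966,  70.20829952])), ((array([209. , 260.5]), np.int32(4), array([208, 260,   3,   2])), array([238.        , -61.57507707,  29.51389368])), ((array([209.29, 272.29]), np.int32(7), array([207, 270,   5,   6])), array([238.        , -59.23509094,  -5.98095377])), ((array([206.75, 280.5 ]), np.int32(4), array([206, 280,   3,   2])), array([238.        , -45.11342064, -21.51223563]))]
before [238.          -2.42012815  75.41187022]
```

View pics/w4.png

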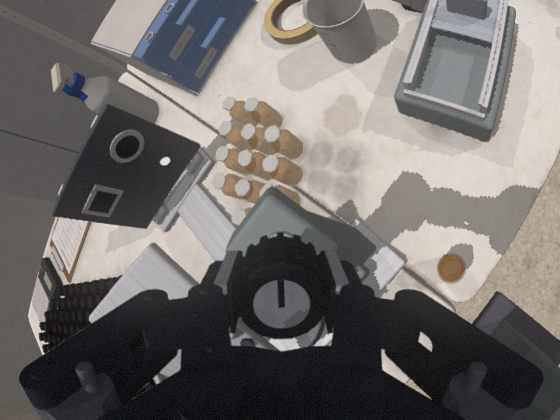

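```bash
python3 - <<'E'
from h import *
W=cam('w4')
sp=blobs(W,(155,150,175,172),lambda f:f.min(2)>140,8);ri=blobs(W,(112,130,142,165),lambda f:f.max(2)<45,60);sq=blobs(W,(88,185,118,215),lambda f:f.max(2)<45,60)
for b in sp:print('sp',b,st(W,b[0],238,1),st(W,b[0],233,1))
for b in ri+sq:print('mark',b,st(W,b[0],234,1))
print(RS.inv().apply(frp(W,165,160)-O))
E
```

```text
sp (array([164.72, 160.69]), np.int32(65), array([160, 157,  10,   8])) [238.         -38.62474324  75.93421022] [233.         -40.62652595  80.38712272]
mark (array([127.05, 146.52]), np.int32(385), array([116, 136,  23,  22])) [234.         -41.95433279 144.83623928]
mark (array([102.41, 201.3 ]), np.int32(361), array([ 89, 191,  28,  22])) [234.          40.86541322 136.78480247]
[232.58122202 -41.85393963  81.01669548]
```

```bash
python3 - <<'E'
from h import *
o=robot.get_obs(); z=Ro.from_quat(np.r_[o['ee_rot'][1:],o['ee_rot'][0]]).as_matrix()[:,2]
robot.move_gripper(85); robot.move_straight(o['position']-75*z,vel=120)
p,q=pose((508,13.5,236),-.274,-3.1,90); print(robot.ik(p,q)); robot.move_ptp(p,q); f('at'); snap('wrist','w5'); snap('side','s5')
W=cam('w5'); print(W['world_from_camera'][:3,3])
E
```

```text
[ 0.74991674 -0.30392155 -0.66133077  0.63636271 -0.96914603  0.20144614]
at 7.63 [464.4  26.6 299.2] [ 0.3 -0.6  0.4] [0.42 1.64 0.  ] 84.7
[441.46513316  30.42480952 447.96911105]
```

View pics/w5.png

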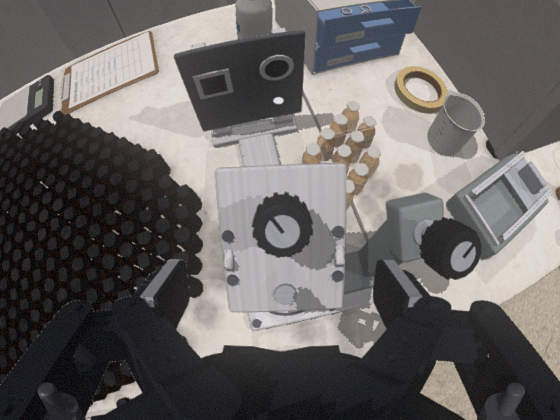

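```bash
python3 - <<'E'
from h import *
W=cam('w5'); b=blobs(W,(255,205,310,260),lambda f:f.min(2)>90,100); print(b)
ax=Ro.from_euler('z',-.274).apply([-np.sin(.6109),0,np.cos(.6109)])
for k in b: print(fonz(W,k[0],249.1)-16*ax, fonz(W,k[2][:2]+k[2][2:]/2-.5,249.1)-16*ax)
E
```

```text
[(array([282.46, 231.65]), np.int32(871), array([265, 215,  35,  33])), (array([281.  , 253.97]), np.int32(435), array([255, 238,  55,  22]))]
[507.37479427  13.45208343 235.99388632] [507.87744469  13.60007851 235.99388632]
[493.76906916  18.73786218 235.99388632] [496.9365427   17.07601648 235.99388632]
```

```bash
python3 - <<'E'
from h import *
G=(507.7,13.5,236)
p,q=pose(G,-.274,-3.1,1); robot.move_straight(p,vel=90); f('in')
robot.move_gripper(36,30); robot.hold(.15); f('closed')
j=np.array(robot.get_obs()['joints']); j[5]-=.8
robot.move_joints(j); robot.hold(.2); f('turn')
W=snap('wrist','w6');S=snap('side','s6')
E
```

```text
in 8.87 [513.3  12.  228.4] [-0.3 -0.3  0.5] [0.49 1.69 0.02] 85.1
closed 9.53 [513.2  11.9 228.1] [-5.6  0.5  4. ] [ 0.43  2.55 -0.17] 36.4
turn 10.52 [513.1  11.9 228.1] [-3.9  0.5  2.8] [ 0.52  2.48 -0.09] 36.5
```

View pics/w6.png

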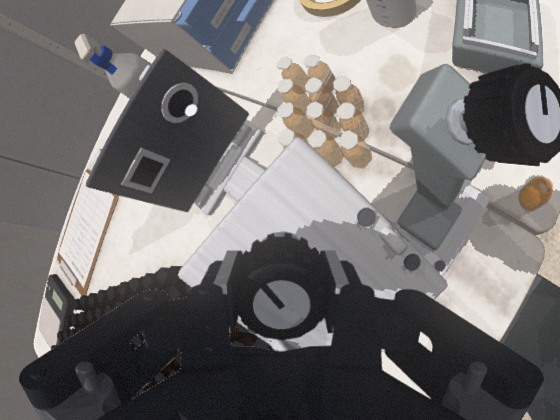

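The spot at (191,110) now overlaps the rim of the ring, centred at about (180,102). I'll measure what is left.

```bash
cat > m.py <<'E'
from h import *
def meas(W,spbox,ribox,th=130):
    for b in blobs(W,spbox,lambda f:f.min(2)>th,8): print('sp',b,np.round(st(W,b[0],233,1),1))
    x0,y0,x1,y1=ribox
    for b in blobs(W,ribox,lambda f:f.max(2)<55,60): 
        print('ring',b,np.round(st(W,b[2][:2]+b[2][2:]/2-.5,234,1),1))
E
python3 - <<'E'
from m import *
W=cam('w6'); meas(W,(180,98,203,122),(160,80,200,124))
cv2.imwrite('pics/w6z.png',cv2.resize(W['frame'][60:150,130:230],None,fx=6,fy=6,interpolation=cv2.INTER_CUBIC))
E
```

```text
sp (array([190.55, 109.83]), np.int32(116), array([185, 104,  12,  13])) [233.  -40.4 128.3]
ring (array([179.4 , 102.53]), np.int32(458), array([168,  90,  25,  27])) [234.  -40.8 145.3]
ring (array([191.27, 119.76]), np.int32(88), array([180, 113,  20,  11])) [234.  -32.1 122.2]
```

View pics/w6z.png

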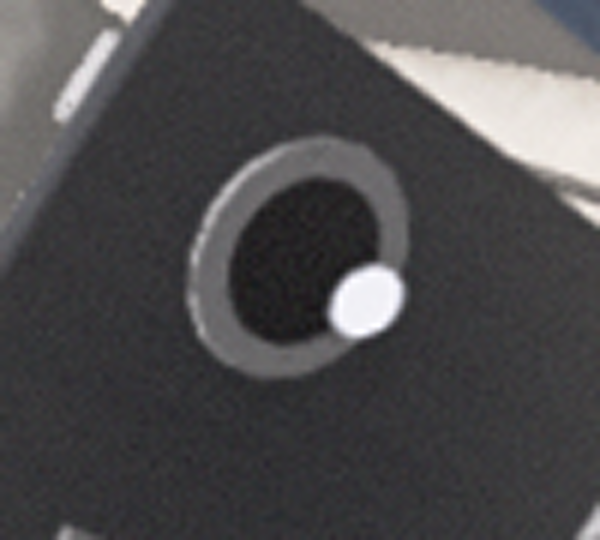

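```bash
python3 - <<'E'
from m import *
j=np.array(robot.get_obs()['joints']); j[5]-=.285
robot.move_joints(j); robot.hold(.2); f('turn')
o=robot.get_obs(); z=Ro.from_quat(np.r_[o['ee_rot'][1:],o['ee_rot'][0]]).as_matrix()[:,2]
robot.move_gripper(85); f('open'); robot.move_straight(o['position']-70*z,vel=120)
j=np.array(robot.get_obs()['joints']); j[5]+=1.085; robot.move_joints(j)
W=snap('wrist','w7');S=snap('side','s7'); f('e')
cv2.imwrite('pics/s7z.png',np.hstack([cv2.resize(S['frame'][190:290,150:230],None,fx=5,fy=5,interpolation=cv2.INTER_CUBIC),cv2.resize(W['frame'][20:145,200:300],None,fx=4,fy=4,interpolation=cv2.INTER_CUBIC)]))
E
```

```text
turn 11.19 [513.1  11.9 228.1] [-3.9  0.4  3.7] [ 0.52  2.51 -0.04] 36.8
open 11.72 [513.1  11.9 228.1] [0.6 0.5 0.1] [ 0.52  1.66 -0.01] 85.5
e 13.57 [474.3  22.6 284.5] [ 0.1 -0.5  0.5] [ 0.46  1.7  -0.  ] 84.9
```

View pics/s7z.png

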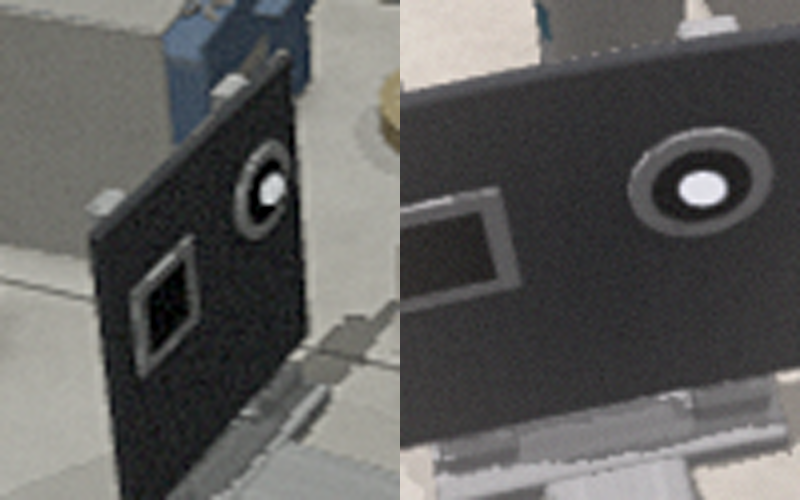

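View pics/w7.png

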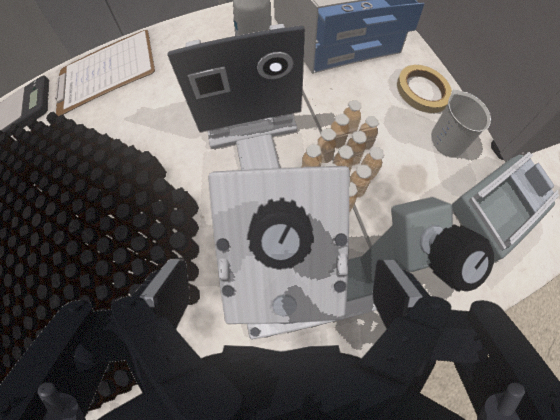

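```bash
python3 - <<'E'
from m import *
W=cam('w7');S=cam('s7')
def ftri(pw,ps):
    o1,d1=fray(W,*pw);o2,d2=ray(S,*ps); s=np.linalg.lstsq(np.c_[d1,-d2],o2-o1,rcond=None)[0]; a=o1+s[0]*d1;b=o2+s[1]*d2
    return np.round(RS.inv().apply((a+b)/2-O),1),round(np.linalg.norm(a-b),1)
bs=blobs(S,(195,215,212,240),lambda f:f.min(2)>150,4);bw=blobs(W,(265,58,290,78),lambda f:f.min(2)>150,8)
print(bs,bw)
# ring outer ellipse: from zooms
rs=(265/5+150-.4,190/5+190-.4); rw=(701/4+200-300/4*0-400/4-.4,182/4+20-.4)
spw=(702/4+100-.4,188/4+20-.4); sps=(272/5+150-.4,190/5+190-.4)
print(rs,rw,ftri(rw,rs)); print(spw,sps,ftri(spw,sps))
def rr(u,v,c=W): return RS.inv().apply(frp(c,u,v)-O)
print('range spot',rr(275,67),'ring rim', [np.round(rr(*p)) for p in [(260,66),(291,63),(275,53),(275,78)]])
for x in (236,234,232): print(x,'spot',np.round(st(W,spw,x,1),1),'ring',np.round(st(W,rw,x,1),1))
E
```

```text
[(array([210.79, 224.31]), np.int32(29), array([210, 215,   2,  23])), (array([203.9 , 227.48]), np.int32(21), array([202, 225,   5,   6]))] [(array([275.17,  66.6 ]), np.int32(75), array([270,  63,  11,   8]))]
(202.6, 227.6) (274.85, 65.1) (array([236.7, -40.7, 142.5]), np.float64(2.9))
(275.1, 66.6) (204.0, 227.6) (array([232.6, -40.2, 143.9]), np.float64(2.7))
range spot [232.85574544 -40.15066148 144.87392694] ring rim [array([236., -22., 148.]), array([236., -61., 144.]), array([237., -42., 165.]), array([237., -40., 120.])]
236 spot [236.  -40.8 142.4] ring [236.  -40.6 145.2]
234 spot [234.  -40.5 144.4] ring [234.  -40.3 147.1]
232 spot [232.  -40.2 146.4] ring [232.  -40.  149.1]
```

```bash
cat >> h.py <<'E'
def downR(y): # jaw dir angle: tool y = Rz(y)*(0,1,0)
    return np.c_[[-np.cos(y),-np.sin(y),0],[-np.sin(y),np.cos(y),0],[0,0,-1.]]
E
python3 - <<'E'
from h import *
o=robot.get_obs(); p=o['position']; robot.move_straight(p+[-60,-30,90],vel=250)
q=quat(downR(.19)); print(robot.ik([480,-372,260],q))
robot.move_ptp([420,-250,320],q); robot.move_ptp([480,-372,250],q); f('a')
snap('wrist','w8'); snap('side','s8')
E
```

```text
[-0.40223775  0.36738267  0.31732681  0.         -1.52074047 -0.97855858]
a 16.15 [ 480.3 -371.6  250. ] [-0.4  0.2  0.2] [0.02 0.04 0.02] 85.1
```

View pics/w8.png

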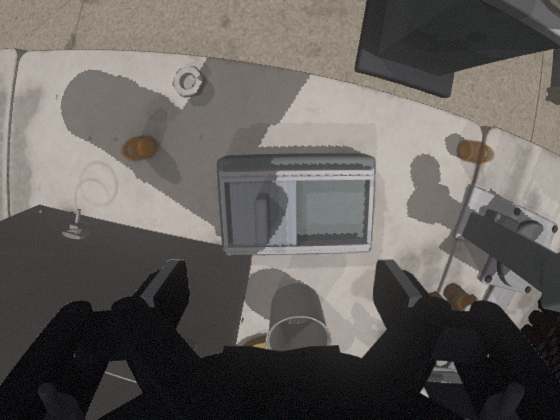

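View pics/s8.png

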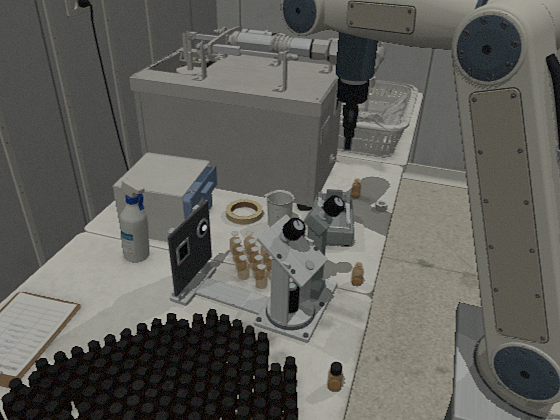

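```bash
python3 - <<'E'
from h import *
W=cam('w8')
for n,p in dict(tabc=(263,218),box_bl=(222,158),br=(374,158),mach=(230,240),mach2=(60,230),mach3=(200,230),catch=(240,200),floor=(300,200),tabtop=(262,222)).items(): print(n,np.round(frp(W,*p)))
T=cam('top0')
for p in [(375,215),(380,180),(440,215),(376,100)]: print('top',p,np.round(rp(T,*p)))
cv2.imwrite('pics/w8z.png',cv2.resize(W['frame'][145:265,205:385],None,fx=4.4,fy=4.4,interpolation=cv2.INTER_CUBIC))
E
```

```text
tabc [ 498. -384.  104.]
box_bl [ 459. -439.   47.]
br [ 427. -281.   48.]
mach [ 546. -416.   51.]
mach2 [ 560. -609.   94.]
mach3 [ 560. -461.    0.]
catch [ 494. -410.   72.]
floor [ 487. -349.   51.]
tabtop [ 502. -385.  104.]
top (375, 215) [ 579. -390.  103.]
top (380, 180) [ 665. -392.  197.]
top (440, 215) [ 560. -560.  197.]
top (376, 100) [ 921. -392.  185.]
```

View pics/w8z.png

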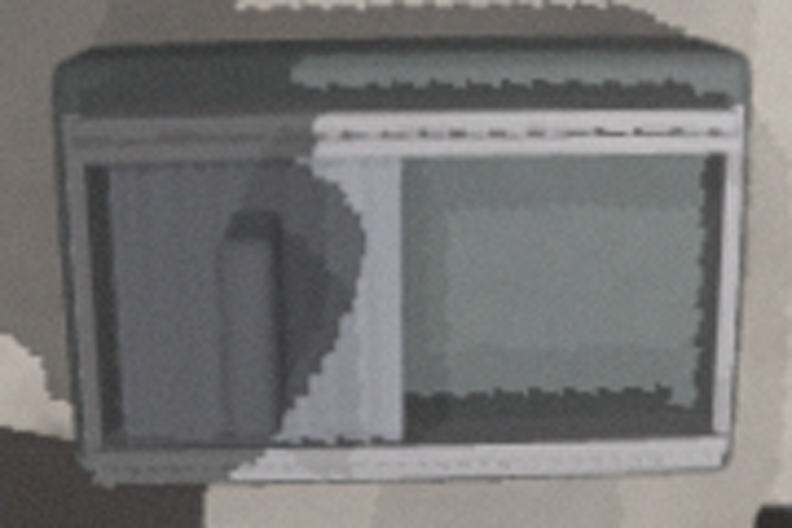

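```bash
python3 - <<'E'
from h import *
W=cam('w8'); z=lambda u,v:(u/4.4+205-.4,v/4.4+145-.4)
tab=fonz(W,z(248,337),103); print('tab',tab, [np.round(fonz(W,z(*p),103),1) for p in ((220,240),(275,240),(232,435),(276,435))])
a,b=fonz(W,z(66,115),74),fonz(W,z(742,108),74); d=b-a; print(a,b,np.hypot(*d[:2]),np.arctan2(-d[0],d[1]))
a,b=fonz(W,z(95,480),74),fonz(W,z(730,466),74); d=b-a; print(a,b,np.hypot(*d[:2]),np.arctan2(-d[0],d[1]))
a,b=fonz(W,z(402,160),71),fonz(W,z(402,440),71); d=b-a; print('catch edge',a,b,np.hypot(*d[:2]),np.arctan2(d[1],d[0]))
E
```

```text
tab [ 501.80839439 -385.59505917  103.        ] [array([ 482.7, -394.8,  103. ]), array([ 480.6, -383.8,  103. ]), array([ 523.7, -385.2,  103. ]), array([ 521.9, -376.1,  103. ])]
[ 467.99744967 -434.57626502   74.        ] [ 437.04159032 -286.69023701   74.        ] 151.09117283561793 0.20634313257307024
[ 552.54870356 -415.41320538   74.        ] [ 520.8428895  -266.96260832   74.        ] 151.79867724047958 0.21041680025540752
catch edge [ 464.60349011 -359.33570258   71.        ] [ 529.57142003 -345.90798907   71.        ] 66.34105372243845 0.20381240077800117
```

```bash
python3 - <<'E'
from h import *
yw=.205; q=quat(downR(yw)); u=np.array([-np.sin(yw),np.cos(yw),0]); t=np.array([501.7,-385.5,0])
robot.move_ptp(t+[0,0,180],q); robot.move_gripper(55)
robot.move_straight(t+[0,0,86],vel=100); f('down')
robot.move_gripper(8,40); f('grip')
snap('side','s9')
for s in (35,68,71.0):
    robot.move_straight(t+u*s+[0,0,86],vel=60); robot.hold(.1); f(s)
snap('side','s10');snap('wrist','w10')
E
```

```text
down 18.15 [ 502.2 -385.8   86.9] [-1.1 -1.   0.5] [-0.02  0.03  0.01] 54.8
grip 18.61 [ 501.8 -385.5   86.5] [-0.6  1.   2.7] [0.42 0.26 0.09] 11.5
35 19.49 [ 494.3 -350.5   86.4] [-2.5  1.4  8.5] [0.54 0.79 0.18] 11.0
68 20.29 [ 487.4 -318.3   86.4] [-2.3  0.8  7.9] [0.46 0.95 0.19] 10.9
71.0 20.64 [ 487.2 -316.9   86.5] [-2.4 -4.2  5. ] [-1.76  0.51  0.1 ] 11.3
```

View pics/w10.png

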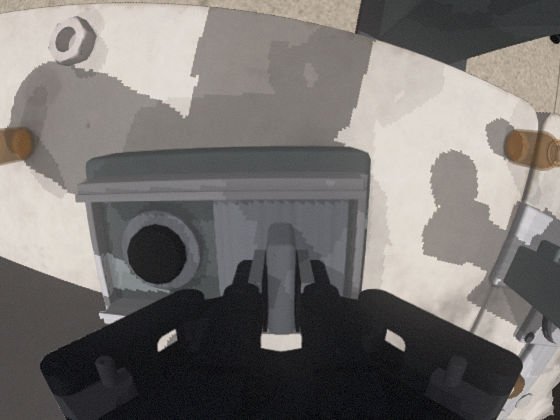

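```bash
python3 - <<'E'
from h import *
yw=.205; q=quat(downR(yw)); u=np.array([-np.sin(yw),np.cos(yw),0]); t=np.array([501.7,-385.5,0])
robot.move_gripper(50); p=robot.get_obs()['position']; robot.move_straight(p+[0,0,55],vel=120)
robot.move_straight(t-u*2+[0,0,150],vel=150); robot.move_gripper(0,40); 
W=snap('wrist','w11'); f('above')
for th in (35,30): 
  b=blobs(W,(180,150,330,330),lambda g:g.max(2)<th,200); print([(k,fonz(W,k[2][:2]+k[2][2:]/2-.5,63)) for k in b])
E
```

```text
above 23.03 [ 502.1 -387.4  150. ] [-0.4  0.1  0.9] [0.04 0.05 0.01] -0.2
[((array([281.91, 222.9 ]), np.int32(941), array([262, 199,  44,  46])), array([ 502.50126823, -385.12288194,   63.        ])), ((array([257.78, 305.94]), np.int32(6290), array([180, 251, 150,  79])), array([ 561.42757485, -395.63095924,   63.        ]))]
[((array([253.3 , 310.02]), np.int32(4432), array([180, 251, 150,  79])), array([ 561.42757485, -395.63095924,   63.        ]))]
```

View pics/w11.png

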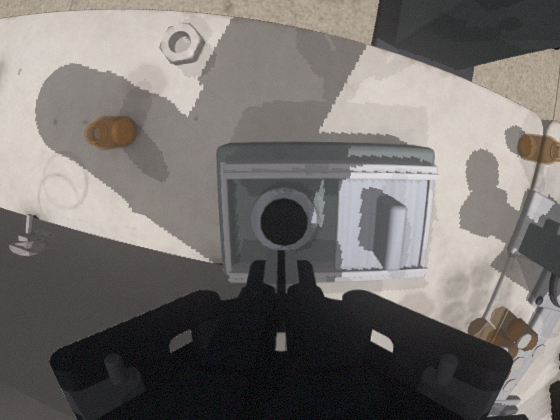

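```bash
python3 - <<'E'
from h import *
t=np.array([502.3,-385.8,0])
robot.move_straight(t+[0,0,76],vel=120); f(76)
for z in (70,67,65,64,63):
    robot.move_straight(t+[0,0,z],vel=25); robot.hold(.1); f(z)
    if robot.get_obs()['force'][2]>15: break
E
```

```text
76 23.8 [ 502.8 -386.2   76.9] [ 0.5 -0.3 -0.7] [-0.03 -0.02  0.03] -0.2
70 24.29 [ 503.3 -386.4   71. ] [ 3.3 -2.3  4.1] [-0.5  -0.71 -0.  ] 0.1
67 24.66 [ 503.3 -386.5   69. ] [-0.3  1.1  9.1] [ 0.2  -0.18 -0.03] 0.2
65 25.01 [ 503.3 -386.5   68.9] [-1.8  4.4 19.5] [1.4  0.84 0.01] 0.1
```

```bash
python3 - <<'E'
from h import *
yw=.205; u=np.array([-np.sin(yw),np.cos(yw),0])
robot.hold(.3); snap('wrist','w12'); f('press')
p=robot.get_obs()['position']
robot.move_straight(np.array([502.3,-385.8,150]),vel=100); robot.hold(.1); f('up'); snap('wrist','w13')
T=np.array([501.7,-385.5,0])+u*70
robot.move_gripper(55); robot.move_straight(T+[0,0,150],vel=150); robot.move_straight(T+[0,0,86],vel=100); f('tab')
robot.move_gripper(8,40); f('grip')
for s in (35,68,71.3):
    robot.move_straight(T-u*s+[0,0,86],vel=60); robot.hold(.1); f(s)
robot.move_gripper(50); p=robot.get_obs()['position']; robot.move_straight(p+[0,0,110],vel=120)
W=snap('wrist','w14'); S=snap('side','s14'); snap('top','t14'); f('end')
E
```

```text
press 25.36 [ 503.3 -386.5   68.8] [-1.6  3.7 19.4] [1.34 0.85 0.02] -0.1
up 26.46 [ 501.9 -385.5  148.9] [-0.2 -0.3 -0.7] [-0.   -0.01 -0.01] -0.2
tab 28.48 [ 487.9 -317.4   86.6] [-0.6  1.4  1.1] [ 0.03  0.02 -0.  ] 54.9
grip 28.94 [ 487.7 -317.1   86.6] [-0.6  1.2  4.2] [0.32 0.18 0.13] 11.2
35 29.77 [ 495.3 -352.3   86.6] [ 1.6 -1.4  4.7] [-0.66 -0.32  0.19] 11.0
68 30.57 [ 502.  -384.    86.6] [ 1.6 -1.7  5.8] [-0.56 -0.58  0.18] 11.3
71.3 30.93 [ 502.3 -385.4   86.6] [1.  4.8 9.1] [ 1.75 -0.11  0.09] 11.5
end 32.6 [ 501.3 -386.5  194.5] [0.5 0.5 0.2] [ 0.08 -0.05 -0.04] 50.2
```

View pics/w14.png

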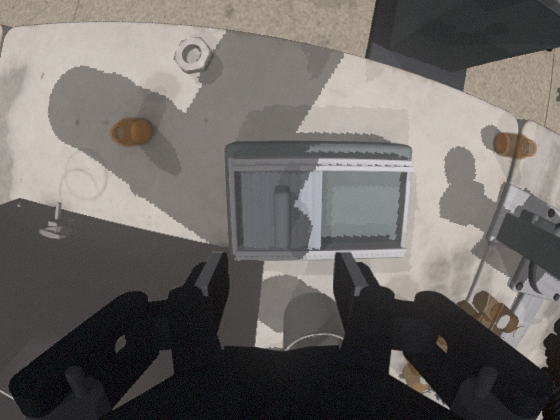

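View pics/w12.png

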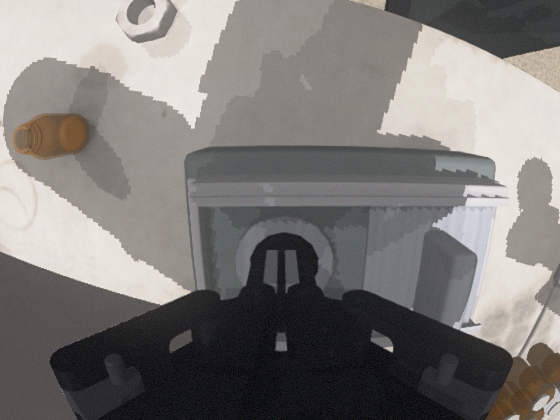

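View pics/s14.png

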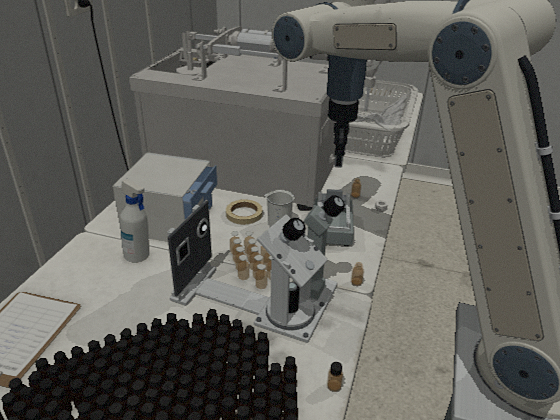

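```bash
python3 - <<'E'
from h import *
W=cam('w12'); print('pressed btn z',[round(frp(W,*p)[2],1) for p in ((277,240),(285,239),(293,242),(300,243))],'collar',[round(frp(W,*p)[2],1) for p in((285,226),(250,232),(247,250))])
W=cam('w13');b=blobs(W,(230,170,330,250),lambda g:g.max(2)<35,200); print('up btn',[(k[0],round(frp(W,*k[0])[2],1)) for k in b])
W=cam('w14'); W0=cam('w8'); z=(284,218)
print('tab',fonz(W,(282.5,219),103)); 
for t in('s7','s14'): print(blobs(cam(t),(198,215,210,240),lambda f:f.min(2)>150,4))
E
```

```text
pressed btn z [np.float64(60.8), np.float64(61.9), np.float64(61.5), np.float64(61.5)] collar [np.float64(57.3), np.float64(57.6), np.float64(57.5)]
up btn [(array([279.71, 223.04]), np.float64(67.8))]
tab [ 501.0490138  -384.89590168  103.        ]
[(array([203.9 , 227.48]), np.int32(21), array([202, 225,   5,   6]))]
[(array([203.9 , 227.48]), np.int32(21), array([202, 225,   5,   6]))]
```

```bash
python3 - <<'E'
from h import *
robot.hold(.3); robot.job_done(); f('done')
E
```

```text
the job is handed in; nothing more can be done
the job is handed in; nothing more can be done
```

I turned both mirror screws until the light spot sat inside the round frame, then opened the catch, pressed and released the button, and slid the catch back. The job is handed in at about 33 s on the clock, with no verdict shown.

- **Screws:** I turned the right-hand screw about 0.87 rad clockwise, then the middle one about 1.09 rad clockwise.
- **Spot:** It measured within about 3 mm of the ring's centre, where up to 9 mm is allowed. Its pixel position in the side camera was identical before and after the catch and button work.
- **Catch:** I slid it open about 70 mm to its stop. After the press I slid it back about 70 mm to the other stop, and its final tab position matched the starting one to within about 1 mm.
- **Button:** I pressed it until it stopped moving, at about 19 N. The camera range readings put its travel at about 6 mm, which is fully down.
- **Bystanders:** The arm never went near the beaker or the two small bottles. They look unmoved in the last pictures, but I did not measure them.

**Disagreements in the checks:**
- The camera read the black button's top about 5 mm higher than the height given (67.8 against 63 mm). The black knobs also read about 3 mm high. I took this as a reading error on dark surfaces and relied on the change in height and the force.
- Button contact and the stop came about 4 mm higher than the stated fingertip length predicted. I put this down to the pads standing farther forward when the fingers are shut.
- In the side view the spot looked slightly off centre in the ring. Combining the side and wrist views placed it centrally, so the offset comes from the viewing angle.

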